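# Hang the oven thermometer on the rack's hook, dial outward

## Task

The little oven thermometer on the worktop stands with its dial turned away from you: hang it by its wire bail on the hook under the wire rack's top, hanging freely and still, with the dial facing squarely out of the rack's open front towards the robot. It has a glass face, so handle it gently: grip it lightly, under 50 newtons, don't press it hard against rack or worktop, and never let it fall over or drop. Leave the mug, the jar and the bowl where they are, and upright.

Things in the scene. Friction and masses are not known exactly. Their poses are not given: they have to be found in the camera images.
- thermometer: Square steel oven thermometer, loose, upright on its foot, 110-180 g. Origin: centre of the underside, on the worktop (z = 0). Dial looks along its -x; y is its width. Foot 44 (x) x 50 (y) x 6 high. Case: 16 thick (x), 50 wide (y), z = 6 to 50, flat sides, grip it across y. It starts with the dial away from the robot, up to a right angle to either side.
- bail (a point): Middle of the top bar of the bail (on the wire's centre line), 72 above the thermometer's origin; axes as its. The bail is a rigid rectangle of 4 mm round wire, upright on the case in the thermometer's y-z plane at x = 0: opening 32 wide (y), 20 high (z = 50 to 70); its top bar runs along y.
- dial (a point): Centre of the marked face: a white round dial, 38 across, with black ticks and pointer, on the case's -x side, 28 above the underside. The opposite face is plain steel.
- rack: Fixed steel wire rack. Origin: on the worktop between its posts; open front along its -x (to the robot). Posts (10 dia.) at x = 0, y = +-190; foot rods there from x = -80 to 60. Top: grille of 7 mm rods along y at x = -80, -45, -10, 25, 60, 320 high, full width: it bars the way straight down to the hook. A small jar is fixed on its +y end. Cross rail (8 dia.) at x = 0, 190 high.
- hook_seat (a point): Where the bail bar's centre lies when hung: 4.5 above the hook rod's axis, 40 in front (-x) of the cross rail, 194.5 high; axes as the rack's. The hook, in the rail's middle, is a rigid 5 mm rod, level along x at 190 high from the rail to x = -50, then bent up to its end at x = -60, axis 7 higher (end's top 9.5 above the level axis).
- hook_root (a point): Root of the hook, on the cross rail's axis, 190 high, axes as the rack's. It is behind the thermometer's back when that hangs right.
- mug: White mug, 72 across, 85 high, with a handle; bystander. Origin: centre of its underside.
- jar: Glass jar with steel lid, 60 across, 110 high; bystander. Origin: centre of its underside.
- bowl: White bowl, 100 across, 45 high, under the rack to the left (+y) of the hook; bystander. Origin: centre of its underside.
Things that resemble listed ones, but are neither listed nor needed, are in the scene too. What is shaped like the thermometer but red or yellow is not meant.

How it is judged:
By the outcome, as a careful person would: the job done as asked, in the order asked, and still so for the second after the job is handed in, with the robot touching nothing.
It also fails if it takes over 64 s, if anything falls off the work surface, if the arm or the gripper's body presses on something with over 40 N, if the wrist force passes 120 N, or if a joint passes its speed limit or range.

## Robot

A 7-joint arm with a two-finger parallel gripper is mounted at the origin on the work surface. World frame = base frame: x ahead of the robot, y to its left, z up, the work surface at z = 0. Lengths are in mm, angles in rad, forces in N, time in s.
With the tool pointing down it reaches from about 350 to 775 mm from the base axis. Payload 3.1 kg.
Tool frame: the origin (TCP) lies on the centre line of the jaws, within the pads' length; the fingertips stand ctrl.tip_extent ahead of it and the grasp point (between the pads) lies 3 mm ahead of it (ctrl.tip_extent is the distance from the TCP to the fingertips, in mm); z points along the fingers, y is the line along which they close (so a half turn about z gives the same grasp; the last joint's range is limited). The gripper opens to 85 mm and grips with 20 to 120 N. Pads are 22 mm wide; open, the fingers measure 114 mm over their backs; the gripper's body (76 mm by 85 mm) begins 54 mm behind the grasp point. The pads swing forward as they close: fully open they stand 13 mm farther back than shut.
Start: joints at [1.274, 0.311, 0.014, 1.512, -0.004, 1.319, -0.027], TCP at [138.661, -532.25, 253.304] pointing down, gripper open.
Joint ranges: [-2.7, 2.7], [-0.3, 1.91], [-1.27, 1.3], [0.12, 2.57], [-1.44, 4.58], [0.2, 2.03], [-3.05, 3.05]. Speed limits (rad/s): [2.79, 2.79, 3.14, 3.14, 3.14, 3.14, 3.14].

## Interface

Orientations are given as a unit quaternion [w, x, y, z].
In Python, from bench import ctrl gives the robot as it stands.
- The arm moves only by the tool send_rows, never from a script. Its argument "plan" is a list of rows, each a list of 5 numbers: the shift along the tool's x, y, z in m, then the turn about the tool's z in degrees, then the finger opening in m, from 0 to 0.0854. In form: [[tx, ty, tz, spin, jaw], ...]. A call has 1 to 20 rows; each row shifts and turns the commanded pose from where the row before left it, along the tool's axes as they then stand; what a row does not reach is not made up. A row lasts 1/8 s, in which the tool goes at most 62.5 mm and 10.7 degrees, less where a joint would pass 70% of its speed; a pose out of reach is approached as far as the arm can. A call is refused whole if a number of a shift passes 0.0625 or a number of a turn 10.7, either way. A call with a gripper value outside its range is refused whole. The fingers move at their own pace and stop on an object; the grip force is fixed at half the most. Time passes only in rows, so rows that do not move let the fingers close. It gives the time, the measured TCP pose, the force, the opening and the grip force at its end, in the units of the state.
- ctrl.get_state(): the state, without advancing time (a new reading comes with each control period).
- ctrl.get_image(name): name is "scene" or "top" or "wrist"; returns the picture (400x640x3 uint8, red, green, blue); there is no depth.
- ctrl.camera_model(name): a dict with "K" (3x3 intrinsics, pixels), "rvec" (rotation vector, rad) and "tvec" (3), from world to camera coordinates, as OpenCV has them. Camera axes: x right, y down, z forward; pixel columns grow to the right and rows downward; lengths in mm; the calibration is good to about 2 mm. A picture is of the moment at which its call begins: read the wrist's pose just before it. camera_model takes no time and is no camera call; for the wrist camera it gives the pose at the moment of the call.
- ctrl.hand_in(): hands the job in; it is judged then, once.
The state is a dict: "t": time; "joint_positions": joint angles; "joint_velocities": joint speeds; "tau": joint torques, N m; "position": TCP position; "ee_rot": TCP orientation; "force": force on the tool from outside, world axes, zero at the start; "torque": the same for the moment, N m; "width": finger opening in mm; "finger_force": force on a finger pad.
Only numpy, scipy, OpenCV 4.12 (cv2) and the standard library are available. Lean on these libraries where they do the work, as an engineer would, in place of code of your own. Each camera call takes 0.05 s, during which the arm holds its last target. There are 200 camera calls.

## Working session

There is one attempt and no reset: what is moved stays moved. The work goes in short steps, Python scripts to look and compute and a tool call to move; the robot and the scene stay as the last step left them, time stands still between calls to the robot, and variables do not carry over. Pictures are saved under pics/ and viewed, at most 10 in all, crops included, and the job is handed in when it is done.

Besides the shell and the picture viewer there is one more tool, called after "Emit:" as name(argument=value, ...), one argument or row to a line, values as JSON. send_rows: Moves the arm, as the interface text tells. Its arguments: {"type":"object","properties":{"plan":{"type":"array"}},"required":["plan"]}

```bash
mkdir -p pics; python3 - <<'E'
from bench import ctrl
import cv2,numpy as np
s=ctrl.get_state();print({k:np.round(v,3) for k,v in s.items()},ctrl.tip_extent)
for n in("scene","top","wrist"):
    im=ctrl.get_image(n);cv2.imwrite(f"pics/{n}0.png",im[:,:,::-1]);m=ctrl.camera_model(n)
    R=cv2.Rodrigues(np.array(m["rvec"],float))[0];print(n,np.round(m["K"],1).tolist(),"C",-R.T@np.array(m["tvec"]).ravel(),np.round(R,3).tolist())
E
```

```text
{'t': np.float64(0.0), 'joint_positions': array([ 1.274,  0.312,  0.014,  1.513, -0.004,  1.319, -0.027]), 'joint_velocities': array([-0.001,  0.001, -0.001, -0.   ,  0.001, -0.001,  0.001]), 'tau': array([-0.0000e+00, -3.7992e+01,  1.4600e-01, -2.3059e+01,  1.2000e-02,
        1.4000e-02, -0.0000e+00]), 'position': array([ 138.504, -531.563,  252.212]), 'ee_rot': array([-0.001,  0.992,  0.127, -0.   ]), 'force': array([ 0.545,  0.487, -0.338]), 'torque': array([ 0.029,  0.024, -0.027]), 'finger_force': np.float64(0.0), 'width': np.float64(85.243)} 22.0
scene [[520.4, 0.0, 325.5], [0.0, 520.4, 201.1], [0.0, 0.0, 1.0]] C [ 883.82219262 -424.47499461 1063.92920644] [[0.795, 0.606, -0.007], [0.518, -0.686, -0.511], [-0.315, 0.403, -0.86]]
top [[501.1, 0.0, 323.0], [0.0, 501.1, 205.2], [0.0, 0.0, 1.0]] C [ 330.59810243   12.22105136 1296.81833856] [[-0.012, -1.0, -0.006], [-0.986, 0.013, -0.163], [0.163, 0.004, -0.987]]
wrist [[297.1, 0.0, 315.9], [0.0, 297.1, 200.9], [0.0, 0.0, 1.0]] C [ 202.98426253 -514.70617753  372.1937941 ] [[0.251, -0.968, -0.001], [-0.934, -0.243, 0.262], [-0.254, -0.065, -0.965]]
```

View pics/scene0.png

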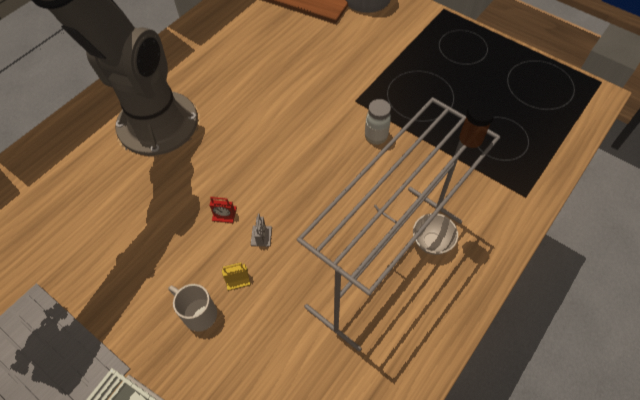

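View pics/top0.png

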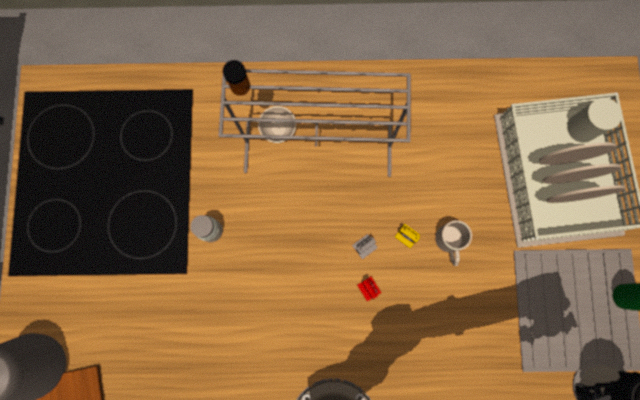

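The scene view shows the steel thermometer at about (261,232), red at (223,210), yellow at (236,276) and the mug at (196,308). In the top view the thermometer is at (365,244), the hook near (318,132), the mug at (456,236), the jar at (205,228) and the bowl at (277,124).

```bash
cat > h.py <<'E'
import cv2,numpy as np
from bench import ctrl
def cam(n):
    m=ctrl.camera_model(n);return np.array(m["K"],float),np.array(m["rvec"],float),np.array(m["tvec"],float).ravel()
def ray(c,p):
    K,r,t=c;R=cv2.Rodrigues(r)[0];C=-R.T@t;d=R.T@np.linalg.inv(K)@np.array([p[0],p[1],1.]);return C,d/np.linalg.norm(d)
def onz(c,p,z):
    C,d=ray(c,p);return C+d*(z-C[2])/d[2]
def proj(c,P): return cv2.projectPoints(np.array(P,float).reshape(-1,3),c[1],c[2],c[0],None)[0].reshape(-1,2)
def tri(c1,p1,c2,p2):
    A,a=ray(c1,p1);B,b=ray(c2,p2);s=np.linalg.lstsq(np.c_[a,-b],B-A,rcond=None)[0]
    P,Q=A+a*s[0],B+b*s[1];return (P+Q)/2,np.linalg.norm(P-Q)
E
python3 - <<'E'
from h import *
t=cv2.imread("pics/top0.png");s=cv2.imread("pics/scene0.png")
def crop(im,x,y,w,h,k): return cv2.resize(im[y:y+h,x:x+w],None,fx=k,fy=k,interpolation=cv2.INTER_CUBIC)
a=crop(t,345,225,40,40,7);b=crop(s,240,205,40,40,7)
c=crop(t,215,60,200,120,4)
d=crop(s,295,95,210,190,2)[:,:]
M=np.zeros((600,800,3),np.uint8)
M[0:280,0:280]=a;M[0:280,290:570]=b
e=crop(t,290,85,60,70,3.5);M[0:e.shape[0],580:580+e.shape[1]]=e
f=crop(t,215,60,200,120,2);M[290:530,0:400]=f
M[290:590,405:800]=d[60:360,10:405]
cv2.imwrite("pics/m1.png",M)
ct,cs=cam("top"),cam("scene")
print(onz(ct,(365,244),25),onz(cs,(261,237),10),onz(ct,(318,132),190))
E
```

```text
[440.17599227 -87.547423    25.        ] [439.00961686 -94.24381723  10.        ] [684.43042344  26.63470918 190.        ]
```

View pics/m1.png

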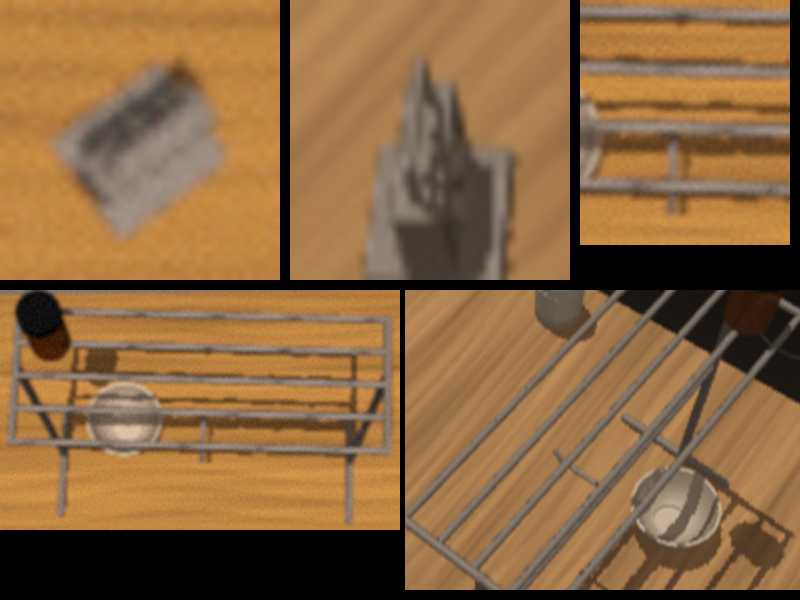

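The crop montage shows the thermometer's width running about 30° off the world axes. The hook tip is at about (316,145) in the top view. The top grille is clear of the path to the thermometer. I'll move above it and look from close up.

Emit:
send_rows(
  plan=[
    [0.02,-0.018,0,0,0.085],
    [0.029,-0.025,0,0,0.085],
    [0.029,-0.025,0,0,0.085],
    [0.029,-0.025,0,0,0.085],
    [0.029,-0.025,0,0,0.085],
    [0.029,-0.025,0,0,0.085],
    [0.029,-0.025,0,0,0.085],
    [0.029,-0.025,0,0,0.085],
    [0.029,-0.025,0,0,0.085],
    [0.029,-0.025,0,0,0.085],
    [0.029,-0.025,0,0,0.085],
    [0.029,-0.025,0,0,0.085],
    [0.029,-0.025,0,0,0.085],
    [0.029,-0.025,0,0,0.085],
    [0,0,0,-8,0.085],
    [0,0,0,-7.5,0.085],
    [0,0,0,0,0.085],
  ],
)

```text
t: 2.28
position: [436.1, -100.2, 253.0]
ee_rot: [-0.0, 0.966, 0.259, -0.0]
force: [-0.1, -0.0, -0.3]
width: 85.0
finger_force: 0.0
```

```bash
python3 - <<'E'
from h import *
s=ctrl.get_state();print(s["t"],s["position"],s["ee_rot"],np.round(s["joint_positions"],3))
im=ctrl.get_image("wrist");cv2.imwrite("pics/w1.png",im[:,:,::-1]);np.savez("w1.npz",*cam("wrist"))
ct=cam("top")
for n,p,z in(("FL",(220,136),320),("FR",(409,140),320),("BR",(408.5,74),320),("tip",(316.3,145),197)):print(n,onz(ct,p,z))
E
```

```text
2.275 [ 436.11778072 -100.15840961  252.98755766] [-1.90596152e-04  9.65881095e-01  2.58985661e-01 -3.19941354e-04] [ 0.623  0.128 -0.481  1.756  0.062  1.273 -0.92 ]
FL [637.19812172 223.47473413 320.        ]
FR [ 623.57442336 -158.4541929   320.        ]
BR [ 764.58895165 -163.0333018   320.        ]
tip [651.59140758  30.71346101 197.        ]
```

View pics/w1.png

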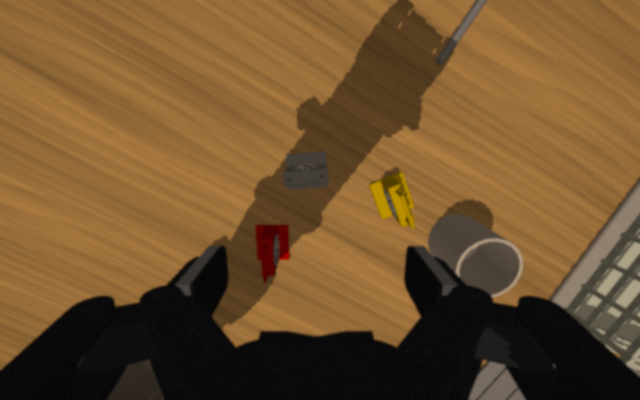

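The wrist view shows the steel thermometer at (306,170), red at (272,250), yellow at (393,200) and the mug at (475,260).

```bash
python3 - <<'E'
from h import *
d=np.load("w1.npz");c=[d[k] for k in d.files]
im=cv2.imread("pics/w1.png");h=cv2.cvtColor(im,cv2.COLOR_BGR2HSV)
m=((h[...,1]<75)*255).astype(np.uint8);r=np.zeros_like(m);r[140:205,270:345]=m[140:205,270:345]
k=max(cv2.findContours(r,0,2)[0],key=cv2.contourArea);R=cv2.minAreaRect(k);print(R)
for p in cv2.boxPoints(R):print(p,onz(c,p,3)[:2])
for n,p,z in(("red",(272,250),20),("yel",(393,200),20)):print(n,onz(c,p,z))
v=cv2.resize(im[135:205,265:345],None,fx=8,fy=8,interpolation=2);w=cv2.cvtColor(cv2.resize(r[135:205,265:345],None,fx=2,fy=2),8);v[:w.shape[0],:w.shape[1]]=w
cv2.imwrite("pics/c2.png",v)
E
```

```text
((304.9000244140625, 170.1999969482422), (33.75204086303711, 43.28034973144531), 84.5596694946289)
[281.75732 155.45168] [436.16093959 -51.19424265]
[324.8427  151.34831] [467.10329081 -94.89966361]
[328.04272 184.94832] [ 432.58758349 -119.82743071]
[284.95734 189.05168] [400.57552266 -74.88395125]
red [325.65130935 -98.26289051  20.        ]
yel [ 458.93226055 -196.22265914   20.        ]
```

View pics/c2.png

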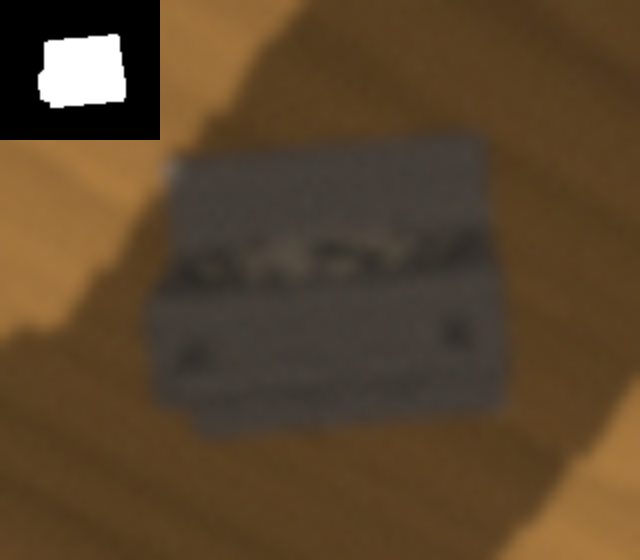

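```bash
python3 - <<'E'
from h import *
d=np.load("w1.npz");c=[d[k] for k in d.files]
print("C",ray(c,(0,0))[0])
def seg(a,b,z):
    A,B=onz(c,a,z),onz(c,b,z);v=(B-A);print((A+B)[:2]/2,np.linalg.norm(v),np.degrees(np.arctan2(v[1],v[0])))
f=lambda x,y:(265+x/8,135+y/8)
seg(f(190,355),f(460,330),50)
seg(f(168,155),f(485,132),6)
seg(f(205,437),f(500,410),6)
seg(f(150,290),f(495,265),50);seg(f(150,402),f(505,405),50)
E
```

```text
C [493.89421565 -66.67968424 372.75834931]
[434.96811417 -87.54174887] 37.407292884303935 -54.736660726104425
[454.01146546 -75.40294622] 48.71895279889598 -55.982933009147
[ 417.77601575 -100.52356037] 46.85399882757366 -54.74848719862076
[442.65999406 -82.81059636] 47.362228415037904 -55.92746051076158
[427.67163342 -92.08295231] 49.261636769446625 -60.595738004035944
```

Emit:
send_rows(
  plan=[
    [0.0057,-0.0111,0.0,-4.7,0.085],
    [0,0,0.03,0,0.08],
    [0,0,0.045,0,0.075],
    [0,0,0.045,0,0.07],
    [0,0,0.04,0,0.07],
    [0,0,0.03,0,0.07],
    [0,0,0.02,0,0.07],
    [0,0,0.008,0,0.07],
    [0,0,0,0,0.06],
    [0,0,0,0,0.055],
    [0,0,0,0,0.055],
  ],
)

```text
t: 3.7
position: [436.5, -88.0, 36.1]
ee_rot: [0.001, 0.954, 0.299, 0.001]
force: [0.3, -0.0, 0.4]
width: 54.8
finger_force: 0.0
```

Emit:
send_rows(
  plan=[
    [0,0,0,0,0.052],
    [0,0,0,0,0.051],
    [0,0,0,0,0.0505],
    [0,0,0,0,0.0505],
  ],
)

```text
t: 4.2
position: [435.7, -87.6, 35.3]
ee_rot: [-0.0, 0.954, 0.299, -0.0]
force: [-0.8, 1.3, 0.2]
width: 50.6
finger_force: 0.6
```

```bash
python3 - <<'E'
from h import *
im=ctrl.get_image("wrist");cv2.imwrite("pics/w3.png",im[:,:,::-1])
E
```

```text
(no output)
```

View pics/w3.png

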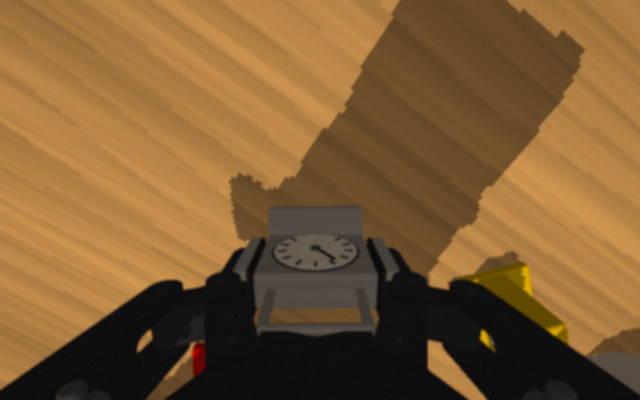

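The wrist picture shows the dial at (315,252) facing the camera, with the case between the pads at x=255 and x=378. I'll close gently.

Emit:
send_rows(
  plan=[
    [0,0,0,0,0.0495],
    [0,0,0,0,0.0495],
  ],
)

```text
t: 4.5
position: [435.7, -87.6, 35.4]
ee_rot: [-0.0, 0.954, 0.299, -0.0]
force: [-0.7, 2.3, 2.7]
width: 49.8
finger_force: 16.1
```

Emit:
send_rows(
  plan=[
    [0,0,0,0,0.0485],
    [0,0,0,0,0.0485],
  ],
)

```text
t: 4.75
position: [435.7, -87.6, 35.5]
ee_rot: [-0.0, 0.954, 0.299, -0.0]
force: [-1.8, 1.4, 5.1]
width: 49.3
finger_force: 47.6
```

Emit:
send_rows(
  plan=[
    [0,0,0,0,0.049],
    [0,0,-0.003,0,0.049],
    [0,0,-0.012,0,0.049],
    [0,0,-0.02,0,0.049],
    [0,0,0,0,0.049],
  ],
)

```text
t: 5.38
position: [437.4, -88.4, 71.9]
ee_rot: [0.001, 0.954, 0.299, 0.002]
force: [0.9, 0.5, -2.0]
width: 49.1
finger_force: 47.0
```

Emit:
send_rows(
  plan=[
    [0.012,-0.006,0,0,0.049],
    [0.024,-0.012,0,0,0.049],
    [0.024,-0.012,0,0,0.049],
    [0.024,-0.012,0,0,0.049],
    [0.024,-0.012,0,0,0.049],
    [0.012,-0.006,0,0,0.049],
    [0,0,0,-5,0.049],
    [0,0,0,-10,0.049],
    [0,0,0,-10,0.049],
    [0,0,0,-10,0.049],
    [0,0,0,-10,0.049],
    [0,0,0,-10,0.049],
  ],
)

```text
t: 6.88
position: [499.4, 29.6, 69.6]
ee_rot: [-0.0, 0.707, 0.708, -0.001]
force: [-0.1, 0.2, -1.8]
width: 49.5
finger_force: 46.8
```

Emit:
send_rows(
  plan=[
    [0,0,0,-10,0.0492],
    [0,0,0,-10,0.0492],
    [0,0,0,-10,0.0492],
    [0,0,0,-10,0.0492],
    [0,0,0,-10,0.0492],
    [0,0,0,-10,0.0492],
    [0,0,0,-10,0.0492],
    [0,0,0,-10,0.0492],
    [0,0,0,-5,0.0492],
    [0,0,0,-2.9,0.0492],
    [0,0,0,0,0.0492],
  ],
)

```text
t: 8.25
position: [499.6, 29.5, 69.6]
ee_rot: [-0.001, 0.021, 1.0, -0.0]
force: [0.1, 0.4, -1.3]
width: 49.2
finger_force: 46.7
```

Emit:
send_rows(
  plan=[
    [0,0,0.015,0,0.0492],
    [0,0,0.01,0,0.0492],
    [0,0,0.006,0,0.0492],
    [0,0,0,0,0.0492],
  ],
)

```text
t: 8.75
position: [499.5, 29.9, 38.6]
ee_rot: [-0.001, 0.02, 1.0, -0.0]
force: [-0.3, 0.1, -1.9]
width: 49.4
finger_force: 46.9
```

Emit:
send_rows(
  plan=[
    [0,0,0.002,0,0.0492],
    [0,0,0.001,0,0.0492],
    [0,0,0,0,0.0492],
  ],
)

```text
t: 9.12
position: [500.1, 29.9, 36.4]
ee_rot: [0.0, 0.02, 1.0, -0.0]
force: [-0.7, -0.1, -2.0]
width: 49.4
finger_force: 46.9
```

Emit:
send_rows(
  plan=[
    [0,0,0.0005,0,0.0505],
    [0,0,0,0,0.053],
    [0,0,0,0,0.06],
    [0,0,0,0,0.07],
    [0,0,-0.01,0,0.075],
    [0,0,-0.03,0,0.085],
    [0,0,-0.04,0,0.085],
    [0,0,-0.03,0,0.085],
  ],
)

```text
t: 10.12
position: [500.5, 30.5, 148.1]
ee_rot: [0.001, 0.02, 1.0, 0.0]
force: [0.2, -0.1, -0.3]
width: 84.6
finger_force: 0.0
```

```bash
python3 - <<'E'
from h import *
s=ctrl.get_state();print(s["t"],s["position"],s["ee_rot"],np.round(s["joint_positions"],3))
im=ctrl.get_image("wrist");cv2.imwrite("pics/w4.png",im[:,:,::-1]);np.savez("w4.npz",*cam("wrist"))
E
```

```text
10.125 [500.48087597  30.49684112 148.06568541] [9.76014484e-04 1.97678686e-02 9.99804105e-01 1.76074316e-04] [ 0.741  0.564 -1.161  1.772  0.559  1.182  0.945]
```

View pics/w4.png

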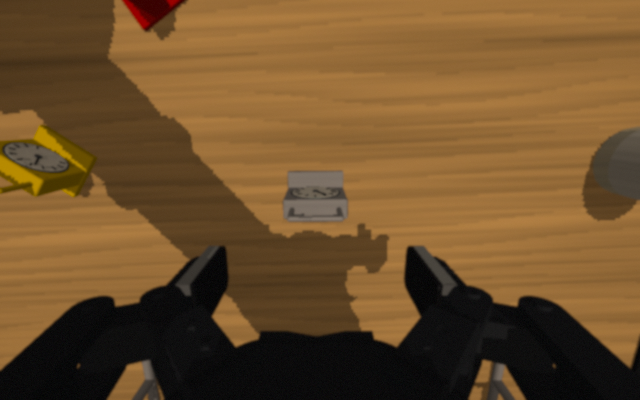

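The wrist view shows the thermometer upright at (315,195) with its dial now towards the robot. The remaining problem is that the grille bars a tool-down hang, so the tool has to be tilted for the hanging grasp. I'll rise, turn half round, and find out what the arm does at the edge of its reach, where "as far as the arm can" applies.

Emit:
send_rows(
  plan=[
    [0,0,-0.02,10.6,0.085],
    [0,0,-0.02,10.6,0.085],
    [0,0,-0.02,10.6,0.085],
    [0,0,-0.02,10.6,0.085],
    [0,0,-0.02,10.6,0.085],
    [0,0,-0.02,10.6,0.085],
    [0,0,-0.02,10.6,0.085],
    [0,0,-0.02,10.6,0.085],
    [0,0,-0.02,10.6,0.085],
    [0,0,-0.02,10.6,0.085],
    [0,0,-0.02,10.6,0.085],
    [0,0,-0.02,10.6,0.085],
    [0,0,-0.02,10.6,0.085],
    [0,0,-0.02,10.6,0.085],
    [0,0,-0.02,10.6,0.085],
    [0,0,-0.02,10.6,0.085],
    [0,0,-0.02,10.4,0.085],
  ],
)

```text
t: 12.3
position: [499.6, 30.5, 486.9]
ee_rot: [-0.0, 1.0, -0.022, 0.0]
force: [-0.6, -0.2, 0.2]
width: 85.4
finger_force: 0.0
```

```bash
python3 - <<'E'
from h import *
s=ctrl.get_state();print(s["t"],s["position"],s["ee_rot"],np.round(s["joint_positions"],3))
E
```

```text
12.3 [499.58350457  30.52472574 486.86463571] [-1.17546283e-04  9.99748246e-01 -2.24360128e-02  2.36349080e-04] [ 0.352  0.261 -0.641  1.057  0.162  1.869 -1.84 ]
```

Emit:
send_rows(
  plan=[
    [0,0.02,-0.03,0,0.085],
    [0,0.025,-0.03,0,0.085],
    [0,0,-0.04,0,0.085],
    [0,0,-0.04,0,0.085],
  ],
)

```text
t: 12.8
position: [494.7, -12.7, 555.1]
ee_rot: [0.003, 1.0, -0.019, 0.006]
force: [0.8, 2.1, -0.9]
width: 85.3
finger_force: 0.0
```

```bash
cat > st.py <<'E'
from h import *
from scipy.spatial.transform import Rotation as Ro
s=ctrl.get_state();q=s["ee_rot"];R=Ro.from_quat([q[1],q[2],q[3],q[0]]).as_matrix();z=R[:,2]
print(s["t"],np.round(s["position"],1),"tilt",np.degrees(np.arccos(-z[2])).round(1),"az",np.degrees(np.arctan2(z[1],z[0])).round(1),"R",np.round(R,3).tolist(),np.round(s["joint_positions"],3))
E
python3 st.py
```

```text
12.8 [494.7 -12.7 555.1] tilt 0.7 az -31.8 R [[0.999, -0.038, 0.011], [-0.038, -0.999, -0.007], [0.011, 0.006, -1.0]] [-0.039  0.253  0.041  0.846 -0.004  2.032 -1.611]
```

Emit:
send_rows(
  plan=[
    [0,0,-0.06,0,0.085],
    [0,0,-0.06,0,0.085],
    [0,0,-0.06,0,0.085],
    [0,0,-0.06,0,0.085],
  ],
)

```text
t: 13.3
position: [448.3, -10.3, 638.2]
ee_rot: [0.004, 0.995, -0.018, 0.096]
force: [-0.7, 0.4, -0.1]
width: 85.1
finger_force: 0.0
```

```bash
python3 st.py
```

```text
13.3 [448.3 -10.3 638.2] tilt 11.0 az -3.6 R [[0.981, -0.037, 0.191], [-0.035, -0.999, -0.012], [0.191, 0.005, -0.982]] [-0.357  0.104  0.413  0.82  -0.044  2.033 -1.581]
```

Emit:
send_rows(
  plan=[
    [0,0,-0.06,0,0.085],
    [0,0,-0.06,0,0.085],
    [0,0,-0.06,0,0.085],
    [0,0,-0.06,0,0.085],
    [0,0,-0.06,0,0.085],
    [0,0,-0.06,0,0.085],
  ],
)

```text
t: 14.05
position: [378.4, -14.7, 717.8]
ee_rot: [-0.002, 0.981, -0.018, 0.191]
force: [-0.6, -0.6, 0.6]
width: 85.0
finger_force: 0.0
```

```bash
python3 st.py
```

```text
14.05 [378.4 -14.7 717.8] tilt 22.1 az -0.5 R [[0.926, -0.035, 0.376], [-0.036, -0.999, -0.004], [0.376, -0.01, -0.927]] [ 0.268 -0.05  -0.243  0.772 -0.019  2.033 -1.596]
```

Emit:
send_rows(
  plan=[
    [0.0,0,-0.06,0,0.085],
    [0.0,0,-0.06,0,0.085],
    [0.0,0,-0.06,0,0.085],
    [0,0,-0.06,0,0.085],
    [0,0,-0.06,0,0.085],
    [0,0,-0.06,0,0.085],
    [0,0,-0.06,0,0.085],
    [0,0,-0.06,0,0.085],
  ],
)

```text
t: 15.05
position: [259.2, -35.3, 874.7]
ee_rot: [-0.003, 0.916, -0.026, 0.4]
force: [-0.7, 0.3, 0.9]
width: 85.2
finger_force: 0.0
```

```bash
python3 st.py
```

```text
15.05 [259.2 -35.3 874.7] tilt 47.2 az -1.1 R [[0.679, -0.044, 0.733], [-0.05, -0.999, -0.015], [0.733, -0.026, -0.68]] [-0.29  -0.256  0.066  0.545  0.214  2.033 -1.668]
```

Emit:
send_rows(
  plan=[
    [0.0,0,-0.06,0,0.085],
    [0.0,0,-0.06,0,0.085],
    [0.0,0,-0.06,0,0.085],
    [0,0,0,0,0.085],
  ],
)

```text
t: 15.55
position: [158.4, -46.5, 977.2]
ee_rot: [-0.004, 0.84, -0.036, 0.541]
force: [0.9, -0.9, 0.5]
width: 85.2
finger_force: 0.0
```

```bash
python3 st.py
```

```text
15.55 [158.4 -46.5 977.2] tilt 65.5 az -2.0 R [[0.412, -0.057, 0.909], [-0.065, -0.997, -0.033], [0.909, -0.046, -0.415]] [-0.018 -0.296  0.145  0.262 -0.067  2.033 -1.577]
```

```bash
cat > kin.py <<'E'
import numpy as np, itertools
from scipy.spatial.transform import Rotation as Ro
from scipy.optimize import least_squares
D=[([1.274,.312,.014,1.513,-.004,1.319,-.027],(138.5,-531.6,252.2),(-.001,.992,.127,0)),
([.623,.128,-.481,1.756,.062,1.273,-.92],(436.1,-100.2,253.),(0,.96588,.25899,0)),
([.741,.564,-1.161,1.772,.559,1.182,.945],(500.5,30.5,148.1),(.001,.01977,.9998,0)),
([.352,.261,-.641,1.057,.162,1.869,-1.84],(499.6,30.5,486.9),(0,.99975,-.0224,0)),
([-.039,.253,.041,.846,-.004,2.032,-1.611],(494.7,-12.7,555.1),(.003,1,-.019,.006)),
([-.357,.104,.413,.82,-.044,2.033,-1.581],(448.3,-10.3,638.2),(.004,.995,-.018,.096)),
([.268,-.05,-.243,.772,-.019,2.033,-1.596],(378.4,-14.7,717.8),(-.002,.981,-.018,.191)),
([-.29,-.256,.066,.545,.214,2.033,-1.668],(259.2,-35.3,874.7),(-.003,.916,-.026,.4)),
([-.018,-.296,.145,.262,-.067,2.033,-1.577],(158.4,-46.5,977.2),(-.004,.84,-.036,.541))]
ax=[np.eye(3)[2] if i%2==0 else np.eye(3)[1] for i in range(7)]
def fk(q,S,d,c,allp=False):
    R=np.eye(3);p=np.zeros(3);P=[]
    for i in range(7):
        p=p+R@d[i];P.append(p);R=R@Ro.from_rotvec(ax[i]*S[i]*q[i]).as_matrix()
    p=p+R@d[7];R=R@Ro.from_euler('z',c).as_matrix()
    return (p,R,P) if allp else (p,R)
def unpack(x): return x[:24].reshape(8,3),x[24]
if __name__=="__main__":
    best=None
    for s in itertools.product((1,-1),repeat=4):
        S=[s[0],1,s[1],1,s[2],1,s[3]]
        d=np.zeros((8,3))
        for c0 in np.arange(0,6.3,.785):
            e=lambda c:np.concatenate([(Ro.from_matrix(fk(q,S,d,c[0])[1]).inv()*Ro.from_quat([o[1],o[2],o[3],o[0]])).as_rotvec() for q,p,o in D])
            r=least_squares(e,[c0])
            if best is None or r.cost<best[0]: best=(r.cost,S,r.x[0])
    print(best);S=best[1]
    d0=np.zeros((8,3));d0[1,2]=285;d0[3,2]=420;d0[5,2]=430;d0[7,2]=325
    def e(x):
        d,c=unpack(x);o=[]
        for q,p,_ in D:o+=list(fk(q,S,d,c)[0]-p)
        return np.concatenate([o,(x[:24]-d0.ravel())*.01])
    r=least_squares(e,np.r_[d0.ravel(),best[2]]);print(np.round(unpack(r.x)[0],1),np.abs(r.fun[:27]).max())
    np.savez("kin.npz",x=np.r_[r.x[:24],best[2]],S=S)
E
python3 kin.py
```

```text
(np.float64(4.0516742007951125e-06), [-1, 1, -1, 1, -1, 1, -1], np.float64(7.853949811918282))
[[ 8.000e-01 -1.000e-01 -1.770e+01]
 [ 0.000e+00 -7.800e+00  2.673e+02]
 [ 3.000e-01 -7.800e+00  2.650e+01]
 [-2.000e+00 -9.000e-01  4.465e+02]
 [ 1.300e+00 -9.000e-01 -6.000e+00]
 [-2.300e+00 -0.000e+00  4.240e+02]
 [-1.500e+00 -0.000e+00  9.500e+00]
 [ 5.000e-01 -3.000e-01  3.345e+02]] 0.2939076331764632
```

```bash
cat > ik.py <<'E'
from kin import *
k=np.load("kin.npz");d,c=unpack(k["x"]);S=k["S"]
lo=np.array([-2.7,-.3,-1.27,.12,-1.44,.2,-3.05])+.03;hi=np.array([2.7,1.91,1.3,2.57,4.58,2.03,3.05])-.03
def Rt(th,h=-2,flip=0): # tilt from down
    z=Ro.from_euler('z',h,True).as_matrix()@np.array([np.sin(np.radians(th)),0,-np.cos(np.radians(th))])
    y=np.cross([0,0,-1.],z);y/=np.linalg.norm(y);y=np.array([np.sin(np.radians(h)),-np.cos(np.radians(h)),0])
    if flip:y=-y
    return np.c_[np.cross(y,z),y,z]
def solve(p,R,q0):
    def e(q):
        P,Q=fk(q,S,d,c);return np.r_[(P-p)/100,(Ro.from_matrix(Q.T@R)).as_rotvec(),.001*(q-q0)]
    r=least_squares(e,np.clip(q0,lo+1e-3,hi-1e-3),bounds=(lo,hi));return r.x,np.abs(r.fun[:6]).max()
E
python3 - <<'E'
from ik import *
rng=np.random.default_rng(0)
for name,p,ths in (("hang",(668,31,153),(40,50,60,65)),("p500",(497,30,31),(40,50,65)),("p560",(557,30,31),(40,50,65)),("now",(158,-46,977),(65,))):
  for th in ths:
    for f in (0,1):
      sol=[]
      for i in range(14):
        q,e=solve(np.array(p,float),Rt(th,flip=f),rng.uniform(lo,hi))
        if e<.01: sol.append(tuple(np.round(q,1)))
      print(name,th,f,len(sol),[ [float(v) for v in s] for s in sorted(set(sol),key=lambda s:abs(s[2]))[:3]])
E
```

```text
hang 40 0 7 [[0.1, 0.3, -0.3, 2.0, 1.0, 0.2, -2.6], [0.2, 0.3, -0.4, 2.0, 1.1, 0.3, -2.7], [-0.8, 0.4, 0.8, 2.0, -1.1, 0.2, -0.7]]
hang 40 1 8 [[0.1, 0.3, -0.3, 2.0, 1.0, 0.2, 0.5], [0.4, 0.4, -0.7, 2.0, 1.3, 0.4, 0.3], [-0.8, 0.4, 0.8, 2.0, -1.1, 0.2, 2.4]]
hang 50 0 8 [[-0.1, 0.3, -0.1, 2.1, 2.5, 0.2, 2.1], [0.0, 0.3, -0.2, 2.1, 2.4, 0.3, 2.3], [0.4, 0.4, -0.6, 2.1, 2.1, 0.4, 2.6]]
hang 50 1 9 [[-0.1, 0.3, -0.0, 2.1, 2.5, 0.2, -1.0], [0.7, 0.6, -1.1, 2.1, 2.0, 0.6, -0.3], [0.8, 0.7, -1.2, 2.1, 2.0, 0.7, -0.2]]
hang 60 0 9 [[-0.1, 0.4, -0.1, 2.3, 2.8, 0.5, 1.8], [0.1, 0.4, -0.2, 2.2, 2.7, 0.6, 1.9], [-0.3, 0.4, 0.2, 2.3, 2.9, 0.5, 1.6]]
hang 60 1 11 [[-0.2, 0.4, 0.0, 2.3, 2.8, 0.5, -1.4], [-0.2, 0.4, 0.1, 2.3, 2.9, 0.5, -1.4], [-0.1, 0.4, -0.1, 2.3, 2.8, 0.6, -1.3]]
hang 65 0 6 [[0.0, 0.4, -0.2, 2.3, 2.8, 0.7, 1.8], [0.3, 0.5, -0.5, 2.3, 2.7, 0.8, 2.0], [0.5, 0.6, -0.8, 2.3, 2.6, 0.9, 2.2]]
hang 65 1 6 [[-0.2, 0.4, 0.0, 2.3, 2.9, 0.7, -1.5], [0.1, 0.4, -0.3, 2.3, 2.8, 0.8, -1.3], [0.2, 0.5, -0.4, 2.3, 2.8, 0.8, -1.2]]
p500 40 0 8 [[-0.2, 0.3, -0.0, 2.5, 2.8, 0.4, 1.7], [0.0, 0.4, -0
[... 280 characters left out ...]
1, 2.4, 2.9, 0.3, 1.6], [-0.1, 0.4, -0.1, 2.4, 2.7, 0.3, 1.9], [-0.3, 0.4, 0.2, 2.4, 2.9, 0.3, 1.6]]
p560 40 1 7 [[-0.0, 0.4, -0.2, 2.3, 2.6, 0.4, -1.2], [-0.4, 0.4, 0.3, 2.4, 3.0, 0.3, -1.7], [-0.8, 0.5, 0.8, 2.4, 3.6, 0.4, -2.4]]
p560 50 0 6 [[-0.4, 0.5, 0.3, 2.5, 3.0, 0.7, 1.4], [0.3, 0.6, -0.5, 2.4, 2.7, 0.8, 2.0], [0.4, 0.6, -0.7, 2.4, 2.6, 0.8, 2.1]]
p560 50 1 10 [[-0.2, 0.5, -0.0, 2.5, 2.9, 0.7, -1.5], [-0.1, 0.5, -0.1, 2.5, 2.8, 0.7, -1.4], [-0.3, 0.5, 0.1, 2.5, 2.9, 0.7, -1.6]]
p560 65 0 7 [[0.2, 0.8, -0.4, 2.5, 2.9, 1.4, 1.9]]
p560 65 1 9 [[0.2, 0.8, -0.4, 2.5, 2.9, 1.4, -1.3], [0.4, 1.0, -0.7, 2.5, 2.9, 1.5, -1.0], [0.5, 1.0, -0.8, 2.5, 2.9, 1.5, -0.9]]
now 65 0 0 []
now 65 1 0 []
```

```bash
python3 - <<'E'
from ik import *
q=np.array([-.018,-.296,.145,.262,-.067,2.0,1.565])
rng=np.random.default_rng(1)
for th in(42,45,48):
    n=[solve(np.array((495.,30,38+2)),Rt(th,flip=1),rng.uniform(lo,hi)) for i in range(12)]
    n=[x[0].round(2).tolist() for x in n if x[1]<.005];print("pick",th,len(n),n[:2])
W=np.array([(158.,-46,977),(400,-20,720),(480,10,420),(480,30,250),(520,30,180)])
for i in range(4):
    for t in np.linspace(0,1,9)[1:]:
        p=W[i]*(1-t)+W[i+1]*t;q,e=solve(p,Rt(65,flip=1),q)
        print(p.round(0),q.round(2),round(float(e),3)) if abs(t-.5)<.01 or t==1 else 0
E
```

```text
pick 42 9 [[0.82, 0.75, -1.24, 2.49, 2.17, 0.91, -0.52], [0.82, 0.75, -1.24, 2.49, 2.17, 0.91, -0.52]]
pick 45 8 [[0.7, 0.65, -1.08, 2.53, 2.33, 0.87, -0.73], [0.33, 0.44, -0.61, 2.54, 2.53, 0.67, -1.09]]
pick 48 0 []
[279. -33. 848.] [ 1.01 -0.27 -0.    0.75 -0.87  2.    1.97] 0.264
[400. -20. 720.] [ 0.24 -0.27 -0.11  1.11 -0.12  1.59  1.63] 0.415
[440.  -5. 570.] [-0.2  -0.27 -0.12  1.51  0.41  1.38  1.11] 0.478
[480.  10. 420.] [-0.55 -0.27 -0.14  2.26  1.36  1.03 -0.13] 0.388
[480.  20. 335.] [-0.38 -0.27 -0.17  2.54  1.86  0.74 -0.65] 0.171
[480.  30. 250.] [ 0.42 -0.27 -0.63  2.54  2.51  0.24 -1.21] 0.08
[500.  30. 215.] [ 1.09 -0.19 -1.24  2.54  2.92  0.37 -1.61] 0.083
[520.  30. 180.] [ 0.88  0.26 -1.24  2.54  2.4   0.74 -0.94] 0.084
```

```bash
python3 - <<'E'
from ik import *
for k,(a,b) in enumerate([((600,-20,850),(720,0,600)),((650,-120,800),(720,-100,600)),((650,100,800),(720,120,600))]):
  q=np.array([-.018,-.296,.145,.262,-.067,2.0,1.565])
  W=np.array([(158.,-46,977),a,b,(640,20,450),(550,30,320),(540,30,200),(520,30,150)])
  for i in range(6):
    for t in np.linspace(0,1,9)[1:]:
        p=W[i]*(1-t)+W[i+1]*t;q,e=solve(p,Rt(65,flip=1),q)
        print(k,p.round(0),q.round(2),round(float(e),3)) if abs(t-.5)<.01 or t==1 else 0
E
```

```text
0 [379. -33. 914.] [ 0.44 -0.27 -0.09  0.78 -0.29  1.55  1.7 ] 0.037
0 [600. -20. 850.] [ 0.41 -0.05 -0.38  0.91  0.    1.14  1.55] 0.0
0 [660. -10. 725.] [ 0.41 -0.08 -0.4   1.29  0.02  0.8   1.52] 0.0
0 [720.   0. 600.] [ 0.39 -0.01 -0.45  1.53  0.19  0.49  1.36] 0.0
0 [680.  10. 525.] [ 0.41 -0.09 -0.46  1.78  0.2   0.32  1.31] 0.0
0 [640.  20. 450.] [-0.26 -0.15  0.11  2.02  0.91  0.23  0.61] 0.0
0 [595.  25. 385.] [-0.39 -0.2   0.18  2.22  1.61  0.24 -0.11] 0.0
0 [550.  30. 320.] [-0.54 -0.22  0.26  2.41  2.08  0.36 -0.62] 0.0
0 [545.  30. 260.] [-0.65 -0.1   0.39  2.51  2.5   0.49 -1.07] 0.0
0 [540.  30. 200.] [ 0.89  0.31 -1.24  2.54  2.51  0.82 -0.98] 0.002
0 [530.  30. 175.] [ 0.85  0.36 -1.24  2.54  2.41  0.85 -0.9 ] 0.062
0 [520.  30. 150.] [ 0.8   0.44 -1.24  2.54  2.32  0.91 -0.82] 0.116
1 [404. -83. 888.] [ 0.79 -0.27 -0.1   0.91 -0.6   1.49  1.93] 0.025
1 [ 650. -120.  800.] [ 0.68  0.02 -0.43  1.   -0.23  1.01  1.79] 0.0
1 [ 685. -110.  700.] [ 0.68 -0.02 -0.45  1.29 -0.26  0.75  1.84] 0.0
1 [ 720. -100.  600.] [ 0.65  0.02 -0.48  1.51 -0.24  0.5   1.84] 0.0
1 [680. -
[... 652 characters left out ...]
1  0.42  1.06  1.18] 0.0
2 [685. 110. 700.] [-0.27 -0.01 -0.08  1.29  0.49  0.82  1.05] 0.0
2 [720. 120. 600.] [-0.27  0.03 -0.08  1.49  0.64  0.61  0.86] 0.0
2 [680.  70. 525.] [-0.21 -0.08 -0.04  1.77  0.69  0.42  0.79] 0.0
2 [640.  20. 450.] [-0.26 -0.15  0.11  2.02  0.91  0.23  0.61] 0.0
2 [595.  25. 385.] [-0.39 -0.2   0.18  2.22  1.61  0.24 -0.11] 0.0
2 [550.  30. 320.] [-0.54 -0.22  0.26  2.41  2.08  0.36 -0.62] 0.0
2 [545.  30. 260.] [-0.65 -0.1   0.39  2.51  2.5   0.49 -1.07] 0.0
2 [540.  30. 200.] [ 0.89  0.31 -1.24  2.54  2.51  0.82 -0.98] 0.002
2 [530.  30. 175.] [ 0.85  0.36 -1.24  2.54  2.41  0.85 -0.9 ] 0.062
2 [520.  30. 150.] [ 0.8   0.44 -1.24  2.54  2.32  0.91 -0.82] 0.116
```

Emit:
send_rows(
  plan=[
    [0,0,0.03,-5,0.085],
    [0,0,0.03,-10.5,0.085],
    [0,0,0.03,-10.5,0.085],
    [0,0,0.03,-10.5,0.085],
    [0,0,0.03,-10.5,0.085],
    [0,0,0.03,-10.5,0.085],
    [0,0,0.03,-10.5,0.085],
    [0,0,0.03,-10.5,0.085],
    [0,0,0.03,-10.5,0.085],
    [0,0,0.03,-10.5,0.085],
    [0,0,0.03,-10.5,0.085],
    [0,0,0.03,-10.5,0.085],
    [0,0,0.03,-10.5,0.085],
    [0,0,0.03,-10.5,0.085],
    [0,0,0.03,-10.5,0.085],
    [0,0,0.03,-10.5,0.085],
    [0,0,0.02,-10.5,0.085],
    [0,0,0.01,-10,0.085],
  ],
)

```text
t: 17.8
position: [525.1, -50.9, 775.5]
ee_rot: [0.47, 0.239, 0.841, 0.122]
force: [0.4, -0.5, -0.3]
width: 85.2
finger_force: 0.0
```

```bash
python3 st.py
```

```text
17.8 [525.1 -50.9 775.5] tilt 58.1 az -1.2 R [[-0.445, 0.286, 0.849], [0.516, 0.856, -0.018], [-0.732, 0.43, -0.529]] [ 0.494 -0.213 -0.234  1.152 -0.25   1.198  1.22 ]
```

Emit:
send_rows(
  plan=[
    [0,0,0,-10.2,0.085],
    [0,0,0,-10.2,0.085],
    [0,0,0,-10,0.085],
    [-0.008,0.026,0.0245,0,0.085],
    [-0.008,0.026,0.0245,0,0.085],
    [-0.008,0.026,0.0245,0,0.085],
    [-0.008,0.026,0.0245,0,0.085],
    [-0.008,0.026,0.0245,0,0.085],
    [-0.008,0.026,0.0245,0,0.085],
  ],
)

```text
t: 18.92
position: [678.9, 101.9, 743.0]
ee_rot: [0.488, 0.012, 0.873, -0.005]
force: [0.6, -0.8, 1.0]
width: 85.0
finger_force: 0.0
```

```bash
python3 st.py;  python3 - <<'E'
from ik import *
from bench import ctrl
q=np.array(ctrl.get_state()["joint_positions"]);p0,R=fk(q,S,d,c);print(p0)
W=np.array([p0,(720,110,600),(640,30,450),(550,30,320),(540,30,200)])
for i in range(4):
    for t in np.linspace(0,1,9)[1:]:
        p=W[i]*(1-t)+W[i+1]*t;q,e=solve(p,R,q)
        print(p.round(0),q.round(2),round(float(e),3)) if abs(t-.5)<.01 or t==1 else 0
E
```

```text
18.925 [678.9 101.9 743. ] tilt 58.4 az -1.4 R [[-0.524, 0.026, 0.851], [0.017, 1.0, -0.02], [-0.851, 0.004, -0.524]] [ 0.227  0.111 -0.652  0.975  0.46   1.128  1.172]
[679.16149716 101.30982301 744.48964532]
[700. 106. 672.] [ 0.26  0.08 -0.64  1.19  0.46  0.94  1.11] 0.0
[720. 110. 600.] [ 0.26  0.09 -0.62  1.36  0.52  0.78  1.02] 0.0
[680.  70. 525.] [ 0.35 -0.04 -0.56  1.65  0.37  0.55  1.11] 0.0
[640.  30. 450.] [ 0.35 -0.12 -0.45  1.9   0.21  0.35  1.26] 0.0
[595.  30. 385.] [ 0.01 -0.18 -0.16  2.12  0.6   0.23  0.87] 0.0
[550.  30. 320.] [-0.35 -0.22  0.13  2.32  1.42  0.23  0.04] 0.0
[545.  30. 260.] [-0.53 -0.14  0.3   2.42  2.15  0.29 -0.7 ] 0.0
[540.  30. 200.] [-0.59  0.01  0.38  2.51  2.66  0.43 -1.25] 0.0
```

Emit:
send_rows(
  plan=[
    [0.0316,-0.0085,0.0222,0,0.085],
    [0.0316,-0.0085,0.0222,0,0.085],
    [0.0316,-0.0085,0.0222,0,0.085],
    [0.0316,-0.0085,0.0222,0,0.085],
    [0.0316,-0.0085,0.0222,0,0.085],
    [0.037,-0.0106,0.0035,0,0.085],
    [0.037,-0.0106,0.0035,0,0.085],
    [0.037,-0.0106,0.0035,0,0.085],
  ],
)

```text
t: 19.92
position: [637.8, 29.9, 447.9]
ee_rot: [0.487, 0.011, 0.873, -0.004]
force: [0.2, -0.1, 0.8]
width: 84.8
finger_force: 0.0
```

Emit:
send_rows(
  plan=[
    [0.0187,0,-0.0017,0,0.085],
    [0.0187,0,-0.0017,0,0.085],
    [0.0187,0,-0.0017,0,0.085],
    [0.0187,0,-0.0017,0,0.085],
  ],
)

```text
t: 20.42
position: [593.0, 31.9, 388.3]
ee_rot: [0.487, 0.011, 0.873, -0.004]
force: [-0.9, -0.2, -0.0]
width: 84.8
finger_force: 0.0
```

```bash
python3 st.py
```

```text
20.425 [593.   31.9 388.3] tilt 58.3 az -1.2 R [[-0.526, 0.024, 0.85], [0.015, 1.0, -0.018], [-0.851, 0.003, -0.526]] [ 0.418 -0.195 -0.503  2.1    0.168  0.206  1.271]
```

Emit:
send_rows(
  plan=[
    [0.015,0,-0.0017,0,0.085],
    [0.015,0,-0.0017,0,0.085],
    [0.015,0,-0.0017,0,0.085],
  ],
)

```text
t: 20.8
position: [565.2, 32.7, 353.6]
ee_rot: [0.487, 0.011, 0.873, -0.004]
force: [-0.9, -0.6, -0.6]
width: 85.0
finger_force: 0.0
```

```bash
python3 st.py
```

```text
20.8 [565.2  32.7 353.6] tilt 58.3 az -1.2 R [[-0.525, 0.023, 0.85], [0.015, 1.0, -0.018], [-0.851, 0.003, -0.526]] [-0.064 -0.214 -0.115  2.225  0.901  0.199  0.55 ]
```

Emit:
send_rows(
  plan=[
    [0.0166,-0.0005,0.0069,0,0.085],
    [0.0166,-0.0005,0.0069,0,0.085],
    [0.0166,-0.0005,0.0069,0,0.085],
    [0.0166,-0.0005,0.0069,0,0.085],
    [0.0166,-0.0005,0.0069,0,0.085],
    [0.0166,-0.0005,0.0069,0,0.085],
    [0.0166,-0.0005,0.0069,0,0.085],
  ],
)

```text
t: 21.68
position: [545.6, 30.8, 231.4]
ee_rot: [0.487, 0.011, 0.873, -0.003]
force: [-0.2, 0.3, 0.5]
width: 85.0
finger_force: 0.0
```

```bash
python3 st.py
```

```text
21.675 [545.6  30.8 231.4] tilt 58.3 az -1.1 R [[-0.525, 0.022, 0.851], [0.016, 1.0, -0.016], [-0.851, 0.005, -0.526]] [-0.472 -0.06   0.258  2.467  2.483  0.342 -1.058]
```

Emit:
send_rows(
  plan=[
    [0.022,0,0.0026,0,0.085],
    [0.022,0,0.0026,0,0.085],
    [0.022,0,0.0026,0,0.085],
    [0.022,0,0.0026,0,0.085],
  ],
)

```text
t: 22.18
position: [520.7, 31.2, 171.5]
ee_rot: [0.484, 0.003, 0.875, -0.012]
force: [0.8, -0.5, -0.6]
width: 85.0
finger_force: 0.0
```

```bash
python3 st.py
```

```text
22.175 [520.7  31.2 171.5] tilt 57.9 az -1.7 R [[-0.531, 0.018, 0.847], [-0.006, 1.0, -0.025], [-0.847, -0.019, -0.531]] [-0.006  0.083 -0.243  2.567  2.662  0.555 -1.266]
```

Emit:
send_rows(
  plan=[
    [0.022,0,-0.01,0,0.085],
    [0.022,0,-0.01,0,0.085],
    [0.022,0,-0.01,0,0.085],
  ],
)

```text
t: 22.55
position: [508.4, 35.9, 129.0]
ee_rot: [0.46, -0.016, 0.887, -0.03]
force: [-0.2, 0.3, -2.7]
width: 85.2
finger_force: 0.0
```

```bash
python3 st.py
```

```text
22.55 [508.4  35.9 129. ] tilt 54.9 az -2.7 R [[-0.577, -0.001, 0.817], [-0.057, 0.998, -0.039], [-0.815, -0.069, -0.575]] [ 0.685  0.35  -1.067  2.57   2.396  0.784 -0.873]
```

Emit:
send_rows(
  plan=[
    [0.018,-0.003,0.004,2,0.085],
    [0.018,-0.003,0.004,2,0.085],
  ],
)

```text
t: 22.8
position: [512.0, 24.9, 96.4]
ee_rot: [0.452, 0.023, 0.891, -0.018]
force: [0.9, 1.0, 0.0]
width: 85.1
finger_force: 0.0
```

```bash
python3 st.py
```

```text
22.8 [512.   24.9  96.4] tilt 53.8 az -3.8 R [[-0.59, 0.058, 0.805], [0.025, 0.998, -0.054], [-0.807, -0.012, -0.59]] [ 0.808  0.696 -1.266  2.57   2.337  1.074 -0.706]
```

Emit:
send_rows(
  plan=[
    [0.015,0.003,-0.02,0,0.085],
    [0.01,0.002,-0.014,0,0.085],
  ],
)

```text
t: 23.05
position: [499.5, 46.1, 106.4]
ee_rot: [0.443, 0.02, 0.896, -0.018]
force: [1.1, -0.2, 0.2]
width: 84.8
finger_force: 0.0
```

```bash
python3 st.py
```

```text
23.05 [499.5  46.1 106.4] tilt 52.7 az -3.7 R [[-0.606, 0.052, 0.794], [0.019, 0.999, -0.051], [-0.795, -0.015, -0.606]] [ 0.745  0.58  -1.271  2.57   2.238  1.005 -0.748]
```

Emit:
send_rows(
  plan=[
    [0.02,-0.016,-0.045,0,0.085],
    [0.025,-0.004,-0.045,0,0.085],
    [0.028,0,-0.045,0,0.085],
  ],
)

```text
t: 23.42
position: [446.3, 56.9, 161.5]
ee_rot: [0.417, 0.022, 0.908, -0.03]
force: [0.9, -0.5, -0.8]
width: 85.2
finger_force: 0.0
```

```bash
python3 st.py
```

```text
23.425 [446.3  56.9 161.5] tilt 49.4 az -5.6 R [[-0.652, 0.066, 0.755], [0.015, 0.997, -0.074], [-0.758, -0.037, -0.651]] [ 0.806 -0.161 -1.163  2.57   2.112  0.272 -0.924]
```

```bash
python3 - <<'E'
import ik
from ik import *
from bench import ctrl
ik.lo[:]-=.03;ik.hi[:]+=.03
q0=np.array(ctrl.get_state()["joint_positions"]);p0,R0=fk(q0,S,d,c)
rng=np.random.default_rng(0)
for th in(45,47,49):
  for x in (498,502,506):
    n=[solve(np.array((x,30.,42)),Rt(th,flip=1),rng.uniform(lo,hi)) for i in range(10)]
    g=[a for a in n if a[1]<.003]
    print(th,x,len(g),g[0][0].round(2) if g else min(a[1] for a in n))
# local path with current R
for h in (0,1):
  q=q0.copy()
  R=R0 if h==0 else Rt(47,flip=1)
  for p in [(460,45,160),(490,35,140),(500,30,120),(502,30,90),(502,30,60),(502,30,42)]:
    q,e=solve(np.array(p,float),R,q);print(h,p,q.round(2),round(e,4))
E
```

```text
45 498 4 [ 0.82  0.83 -1.27  2.52  2.24  1.03 -0.54]
45 502 8 [ 0.83  0.84 -1.27  2.51  2.24  1.03 -0.53]
45 506 6 [-0.82  0.45  0.71  2.55  3.28  0.54 -2.03]
47 498 6 [ 0.82  0.88 -1.27  2.54  2.3   1.11 -0.56]
47 502 4 [-0.42  0.39  0.23  2.57  2.93  0.62 -1.63]
47 506 7 [ 0.82  0.89 -1.27  2.52  2.3   1.1  -0.54]
49 498 9 [ 0.49  0.57 -0.82  2.57  2.52  0.89 -1.  ]
49 502 7 [ 0.17  0.46 -0.45  2.57  2.66  0.78 -1.25]
49 506 8 [ 0.81  0.94 -1.27  2.54  2.36  1.18 -0.56]
0 (460, 45, 160) [ 0.83 -0.1  -1.15  2.54  2.15  0.29 -0.89] 0.0
0 (490, 35, 140) [ 0.73  0.15 -1.08  2.51  2.14  0.51 -0.78] 0.0
0 (500, 30, 120) [ 0.68  0.28 -1.05  2.52  2.2   0.63 -0.79] 0.0
0 (502, 30, 90) [ 0.6   0.43 -1.    2.53  2.27  0.79 -0.83] 0.0
0 (502, 30, 60) [ 0.54  0.56 -0.95  2.55  2.35  0.92 -0.87] 0.0
0 (502, 30, 42) [ 0.51  0.64 -0.92  2.55  2.39  1.   -0.89] 0.0
1 (460, 45, 160) [ 0.46 -0.1  -0.72  2.53  2.12  0.2  -0.81] 0.0
1 (490, 35, 140) [ 0.47  0.06 -0.72  2.5   2.28  0.31 -0.91] 0.0
1 (500, 30, 120) [ 0.48  0.16 -0.73  2.5   2.37  0.4  -0.95] 0.0
1 (502, 30, 90) [ 0.46  0.29 -0.74  2.52  2.43  0.55 -1.  ] 0.0
1 (502, 30, 60) [ 0.43  0.42 -0.73  2.54  2.49  0.69 -1.03] 0.0
1 (502, 30, 42) [ 0.41  0.49 -0.71  2.54  2.52  0.77 -1.04] 0.0
```

Emit:
send_rows(
  plan=[
    [-0.0015,-0.0054,0.0178,0,0.085],
    [-0.0015,-0.0054,0.0178,0,0.085],
    [-0.0015,-0.0054,0.0178,0,0.085],
    [-0.0015,-0.0054,0.0178,2.8,0.085],
    [0,0,0,0,0.085],
  ],
)

```text
t: 24.05
position: [502.9, 30.4, 119.6]
ee_rot: [0.417, 0.044, 0.908, -0.019]
force: [0.0, 0.4, 0.1]
width: 85.2
finger_force: 0.0
```

```bash
python3 st.py; python3 - <<'E'
from h import *
im=ctrl.get_image("wrist");cv2.imwrite("pics/w5.png",im[:,:,::-1]);np.savez("w5.npz",*cam("wrist"))
print(proj(cam("wrist"),[(500,30,72),(500,30,0),(500,55,50),(500,5,50)]).round(0))
E
```

```text
24.05 [502.9  30.4 119.6] tilt 49.3 az -5.4 R [[-0.648, 0.096, 0.755], [0.065, 0.995, -0.072], [-0.759, 0.002, -0.652]] [ 0.764  0.342 -1.161  2.518  2.171  0.692 -0.785]
[[313. 178.]
 [314.  76.]
 [360. 140.]
 [268. 145.]]
```

View pics/w5.png

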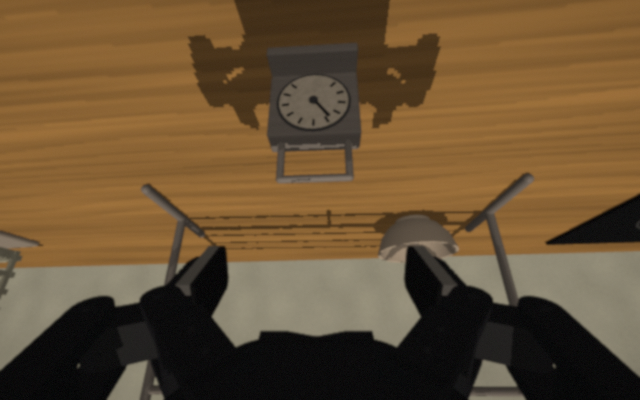

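The wrist view (camera now on the underside) shows the dial at (314,101), the bail's top bar at (315,179) as predicted, and the thermometer upright. The hook is at about (329,218). I'll go down on it.

Emit:
send_rows(
  plan=[
    [0.0119,-0.0002,0.01,0,0.085],
    [0.0119,-0.0002,0.01,0,0.085],
    [0.0119,-0.0002,0.01,0,0.085],
    [0.0119,-0.0002,0.01,0,0.085],
    [0.0119,-0.0002,0.01,0,0.085],
    [0,0,0,0,0.07],
    [0,0,0,0,0.06],
    [0,0,0,0,0.055],
    [0,0,0,0,0.055],
  ],
)

```text
t: 25.22
position: [503.8, 27.7, 44.1]
ee_rot: [0.419, 0.046, 0.907, -0.021]
force: [0.0, 0.2, -1.1]
width: 55.0
finger_force: 0.0
```

```bash
python3 st.py
```

```text
25.225 [503.8  27.7  44.1] tilt 49.6 az -5.7 R [[-0.645, 0.101, 0.758], [0.066, 0.995, -0.076], [-0.762, 0.001, -0.648]] [ 0.581  0.694 -1.011  2.56   2.375  1.057 -0.88 ]
```

Emit:
send_rows(
  plan=[
    [0.0033,0.002,-0.0008,0,0.056],
    [0,0,0,0,0.054],
    [0,0,0,0,0.052],
    [0,0,0,0,0.051],
  ],
)

```text
t: 25.72
position: [500.8, 30.0, 41.2]
ee_rot: [0.418, 0.046, 0.907, -0.021]
force: [-0.8, -0.0, 0.4]
width: 51.1
finger_force: 0.1
```

Emit:
send_rows(
  plan=[
    [0,0,0,0,0.0503],
    [0,0,0,0,0.0498],
    [0,0,0,0,0.0495],
    [0,0,0,0,0.0495],
  ],
)

```text
t: 26.22
position: [500.7, 30.0, 41.3]
ee_rot: [0.418, 0.046, 0.907, -0.021]
force: [-2.2, -1.0, 2.8]
width: 49.8
finger_force: 24.8
```

```bash
python3 st.py
```

```text
26.225 [500.7  30.   41.3] tilt 49.5 az -5.7 R [[-0.646, 0.101, 0.757], [0.067, 0.995, -0.076], [-0.761, 0.001, -0.649]] [ 0.573  0.709 -1.015  2.566  2.372  1.078 -0.882]
```

Emit:
send_rows(
  plan=[
    [-0.003,0,-0.0026,0,0.0495],
    [-0.006,0,-0.0052,0,0.0495],
    [-0.01,0.0007,-0.0003,0,0.0495],
    [-0.0196,0.0014,-0.0006,0,0.0495],
    [-0.0196,0.0014,-0.0006,0,0.0495],
    [-0.0196,0.0015,-0.0006,0,0.0495],
    [-0.0196,0.0015,-0.0006,0,0.0495],
    [-0.0196,0.0014,-0.0006,0,0.0495],
    [-0.0196,0.0014,-0.0006,0,0.0495],
    [-0.0196,0.0014,-0.0006,0,0.0495],
    [-0.01,0.0007,-0.0003,0,0.0495],
    [0,0,0,0,0.0495],
  ],
)

```text
t: 27.72
position: [600.2, 31.4, 177.3]
ee_rot: [0.419, 0.046, 0.906, -0.021]
force: [-0.6, -0.3, -1.7]
width: 49.9
finger_force: 24.8
```

```bash
python3 st.py; python3 - <<'E'
from h import *
w=ctrl.get_image("wrist");s=ctrl.get_image("scene");t=ctrl.get_image("top")
for n,i in zip("wst",(w,s,t)):cv2.imwrite(f"pics/6{n}.png",i[:,:,::-1])
np.savez("w6.npz",*cam("wrist"))
r=lambda i,x,y,a,b,k:cv2.resize(i[y:y+b,x:x+a,::-1],None,fx=k,fy=k,interpolation=2)
M=np.zeros((600,800,3),np.uint8);M[:400,:640]=w[:,:,::-1]
M[400:600,:240]=r(t,280,100,96,80,2.5);M[400:600,250:490]=r(s,340,180,96,80,2.5)
cv2.imwrite("pics/m6.png",M)
for n in("wrist","top","scene"):print(n,proj(cam(n),[(650.4,31.8,197),(670.4,31.1,190),(710.3,29.7,190)]).round(1).tolist())
E
```

```text
27.725 [600.2  31.4 177.3] tilt 49.6 az -5.7 R [[-0.644, 0.101, 0.758], [0.066, 0.995, -0.076], [-0.762, 0.001, -0.647]] [ 0.729  0.323 -1.072  2.252  1.895  0.531 -0.42 ]
wrist [[325.2, 331.3], [326.2, 320.4], [328.1, 323.8]]
top [[315.8, 145.5], [316.1, 137.9], [316.6, 121.2]]
scene [[375.9, 205.7], [384.0, 213.2], [401.0, 224.8]]
```

View pics/m6.png

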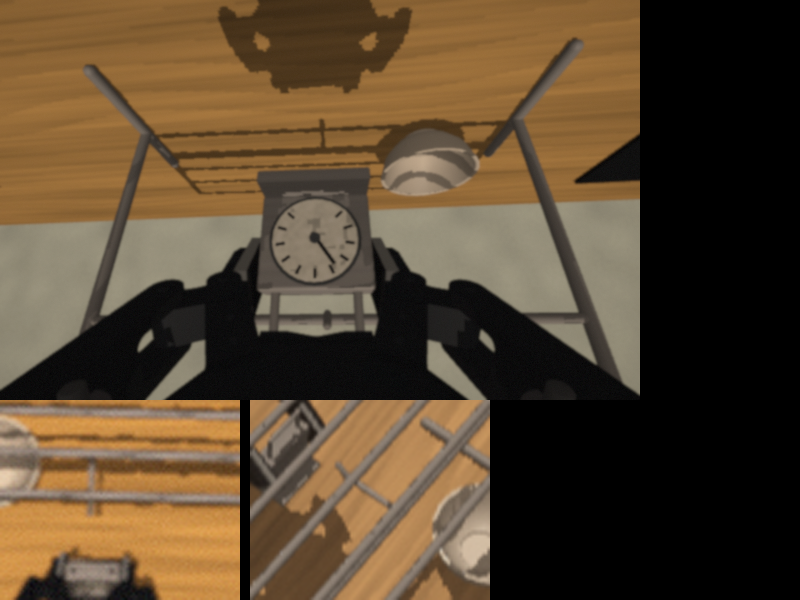

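The wrist view shows the hook end through the bail's opening at (327,320). The bail legs are at x=275 and x=360, and the dial faces front. The scene crop puts the hook tip at (376,206), as predicted. I'll move in along the hook.

Emit:
send_rows(
  plan=[
    [0.0019,0,0.0016,0,0.0495],
    [-0.0055,0.0009,0.0065,0,0.0495],
    [-0.0055,0.0009,0.0065,0,0.0495],
    [-0.0055,0.0009,0.0065,0,0.0495],
    [-0.0055,0.0008,0.0065,0,0.0495],
    [-0.0055,0.0009,0.0065,0,0.0495],
    [0,0,0,0,0.0495],
  ],
)

```text
t: 28.75
position: [643.4, 31.2, 173.4]
ee_rot: [0.418, 0.047, 0.907, -0.02]
force: [-0.1, 0.0, -0.6]
width: 49.5
finger_force: 24.9
```

```bash
python3 st.py
```

```text
28.75 [643.4  31.2 173.4] tilt 49.5 az -5.7 R [[-0.645, 0.102, 0.757], [0.068, 0.995, -0.076], [-0.761, 0.002, -0.649]] [ 0.663  0.422 -1.02   2.155  1.878  0.57  -0.34 ]
```

Emit:
send_rows(
  plan=[
    [-0.0012,0,-0.001,0,0.0495],
    [-0.0033,0.0005,0.0039,0,0.0495],
    [-0.0033,0.0005,0.0039,0,0.0495],
    [-0.0033,0.0005,0.0039,0,0.0495],
    [-0.0033,0.0005,0.0039,0,0.0495],
    [-0.0033,0.0005,0.0039,0,0.0495],
    [0,0,0,0,0.0495],
  ],
)

```text
t: 29.62
position: [668.7, 31.1, 174.8]
ee_rot: [0.418, 0.047, 0.907, -0.02]
force: [-0.2, 0.1, -1.7]
width: 49.9
finger_force: 24.9
```

```bash
python3 st.py; python3 - <<'E'
from h import *
w=ctrl.get_image("wrist");s=ctrl.get_image("scene")
r=lambda i,x,y,a,b,k:cv2.resize(i[y:y+b,x:x+a,::-1],None,fx=k,fy=k,interpolation=2)
M=np.zeros((400,800,3),np.uint8);M[:400,:400]=r(w,220,200,200,200,2);M[:,400:]=r(s,340,160,100,100,4)
cv2.imwrite("pics/m7.png",M)
E
```

```text
29.625 [668.7  31.1 174.8] tilt 49.5 az -5.7 R [[-0.646, 0.101, 0.757], [0.067, 0.995, -0.076], [-0.761, 0.002, -0.649]] [ 0.632  0.465 -0.995  2.094  1.853  0.579 -0.282]
```

View pics/m7.png

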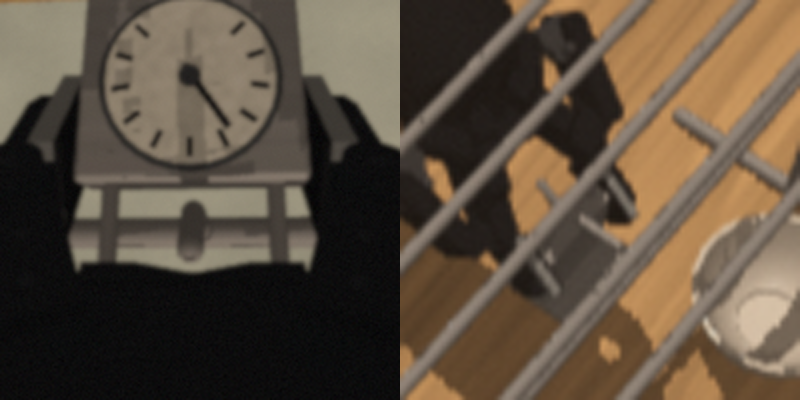

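The hook end is centred in the bail at crop (192,230), between the legs at x=108 and x=280. The scene crop shows the hook running through it. I'll lower it onto the seat.

Emit:
send_rows(
  plan=[
    [0.0017,0,0.0015,0,0.0495],
    [0.0017,0,0.0015,0,0.0495],
    [0.0017,0,0.0015,0,0.0495],
    [0.0015,0,0.0013,0,0.0495],
    [0,0,0,0,0.0495],
  ],
)

```text
t: 30.35
position: [668.3, 31.2, 165.6]
ee_rot: [0.418, 0.046, 0.907, -0.02]
force: [-0.3, 0.4, -1.6]
width: 49.7
finger_force: 24.9
```

Emit:
send_rows(
  plan=[
    [0.0008,0,0.0007,0,0.0495],
    [0,0,0,0,0.0495],
  ],
)

```text
t: 30.6
position: [668.4, 31.2, 164.8]
ee_rot: [0.418, 0.046, 0.907, -0.021]
force: [-0.6, 0.1, -2.6]
width: 49.9
finger_force: 24.9
```

```bash
python3 st.py
```

```text
30.6 [668.4  31.2 164.8] tilt 49.5 az -5.7 R [[-0.646, 0.101, 0.757], [0.067, 0.995, -0.076], [-0.761, 0.002, -0.649]] [ 0.625  0.488 -0.991  2.103  1.896  0.597 -0.317]
```

Emit:
send_rows(
  plan=[
    [0.0006,0,0.0005,0,0.0495],
    [0,0,0,0,0.0495],
  ],
)

```text
t: 30.85
position: [668.4, 31.2, 164.0]
ee_rot: [0.418, 0.046, 0.907, -0.021]
force: [0.1, -1.6, -2.3]
width: 49.8
finger_force: 24.9
```

Emit:
send_rows(
  plan=[
    [0.0005,0,0.0004,0,0.0495],
    [0,0,0,0,0.0495],
  ],
)

```text
t: 31.1
position: [668.5, 31.2, 163.7]
ee_rot: [0.419, 0.046, 0.907, -0.021]
force: [0.4, 0.5, -0.1]
width: 49.9
finger_force: 25.0
```

Emit:
send_rows(
  plan=[
    [0.0005,0,0.0004,0,0.0495],
    [0,0,0,0,0.0495],
  ],
)

```text
t: 31.35
position: [668.7, 31.2, 163.4]
ee_rot: [0.419, 0.046, 0.907, -0.021]
force: [-0.8, -0.1, 1.9]
width: 49.9
finger_force: 25.2
```

Emit:
send_rows(
  plan=[
    [-0.0003,0,-0.0003,0,0.0495],
    [0,0,0,0,0.0498],
    [0,0,0,0,0.0502],
    [0,0,0,0,0.0506],
    [0,0,0,0,0.051],
    [0,0,0,0,0.052],
    [0,0,0,0,0.053],
    [0,0,0,0,0.055],
    [0,0,0,0,0.058],
    [0,0,0,0,0.062],
    [0,0,0,0,0.066],
    [0,0,0,0,0.07],
    [0,0,0,0,0.075],
    [0,0,0,0,0.08],
  ],
)

```text
t: 33.1
position: [668.3, 31.2, 163.2]
ee_rot: [0.418, 0.046, 0.907, -0.02]
force: [-0.2, -0.3, 0.4]
width: 80.0
finger_force: 0.0
```

```bash
python3 st.py; python3 - <<'E'
from h import *
w=ctrl.get_image("wrist");cv2.imwrite("pics/w8.png",w[:,:,::-1])
E
```

```text
33.1 [668.3  31.2 163.2] tilt 49.5 az -5.7 R [[-0.646, 0.101, 0.757], [0.067, 0.995, -0.076], [-0.761, 0.002, -0.649]] [ 0.623  0.492 -0.991  2.104  1.904  0.6   -0.323]
```

View pics/w8.png

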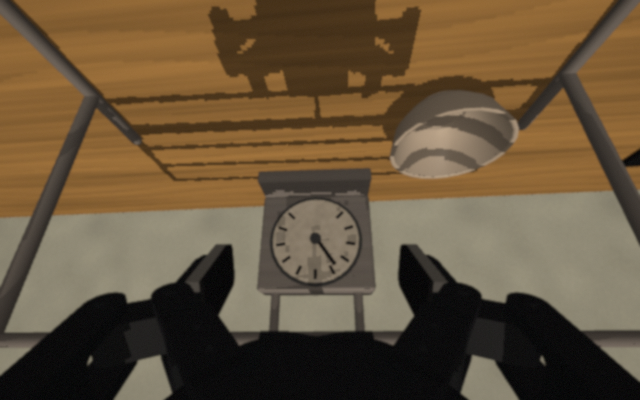

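It hangs freely at (316,240) with the dial facing front and the fingers clear of it. I'll back off along the tool axis.

Emit:
send_rows(
  plan=[
    [0,0,-0.004,0,0.085],
    [0,0,-0.008,0,0.085],
    [0,0,-0.012,0,0.085],
    [0,0,-0.016,0,0.085],
    [0,0,-0.02,0,0.085],
    [0,0,-0.025,0,0.085],
    [0,0,-0.025,0,0.085],
    [0,0,-0.02,0,0.085],
    [0,0,-0.01,0,0.085],
    [0,0,0,0,0.085],
    [0,0,0,0,0.085],
    [0,0,0,0,0.085],
    [0,0,0,0,0.085],
    [0,0,0,0,0.085],
  ],
)

```text
t: 34.9
position: [562.4, 42.0, 253.8]
ee_rot: [0.418, 0.046, 0.907, -0.02]
force: [-0.7, -0.1, -0.2]
width: 85.0
finger_force: 0.0
```

```bash
python3 st.py; python3 - <<'E'
from h import *
w=ctrl.get_image("wrist");c=cam("wrist");g=cv2.cvtColor(w,7)
for i in range(8):w2=ctrl.get_image("wrist")
e=cv2.absdiff(w,w2).max(2);print("changed px",(e>40).sum())
cv2.imwrite("pics/w9.png",w[:,:,::-1]);np.savez("w9.npz",*c)
b=np.array((668.,31.2,194.5))
print(proj(c,[b,b-[0,0,72],b+[-22,25,-66],b+[-22,-25,-66],(710.3,29.7,190)]).round(1).tolist())
E
```

```text
34.9 [562.4  42.  253.8] tilt 49.5 az -5.7 R [[-0.646, 0.101, 0.756], [0.067, 0.995, -0.075], [-0.76, 0.002, -0.65]] [ 0.887 -0.065 -1.094  2.23   1.056  0.221  0.277]
changed px 0
[[315.4, 229.7], [315.3, 158.8], [341.1, 149.0], [284.9, 152.5], [318.3, 239.9]]
```

View pics/w9.png

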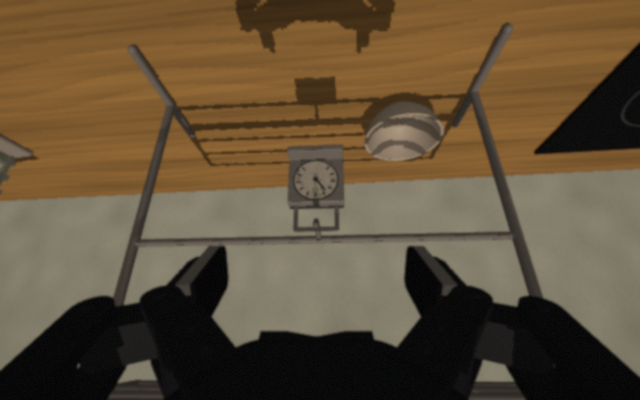

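```bash
python3 -c "
from bench import ctrl
print(ctrl.hand_in())"
```

```text
the job is handed in; nothing more can be done
None
```

The thermometer hangs still by its bail on the hook with the dial facing out of the rack's open front, roughly 4° or less off square, and the job was handed in at about 35 s with the gripper clear; I viewed 12 pictures, two over the limit of 10.

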